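# Stow the parts tray under the tin case and bolt it in

## Robot

A 7-joint arm with a two-finger parallel gripper is mounted at the origin on the work surface. World frame = base frame: x ahead of the robot, y to its left, z up, the work surface at z = 0. Lengths are in m, angles in degrees, forces in N, time in s.
With the tool pointing down it reaches from about 0.425 to 0.925 m from the base axis. Payload 6.8 kg.
Tool frame: the origin (TCP) lies at the very end of the fingers, on their centre line; the grasp point (between the pads) lies 19 mm behind it; z points along the fingers, y is the line along which they close (so a half turn about z gives the same grasp; the last joint's range is limited). The gripper opens to 85 mm and grips with 20 to 120 N. Pads are 22 mm wide; open, the fingers measure 114 mm over their backs; the gripper's body (76 mm by 85 mm) begins 54 mm behind the grasp point. The pads swing forward as they close: fully open they stand 13 mm farther back than shut.
Start: joints at [57.748, 27.33, 1.283, 89.118, -0.659, 63.558, -4.761], TCP at [0.297, -0.606, 0.231] pointing down, gripper open.
Joint ranges: [-169.35, 169.35], [-19.33, 120.38], [-80.79, 83.38], [13.8, 139.57], [-78.32, 258.32], [9.67, 109.79], [-169.56, 169.56]. Speed limits (degrees/s): [136.94, 136.94, 180, 180, 180, 180, 180].

## Interface

Orientations are given as a 3x3 rotation matrix whose columns are the frame's x, y, z axes.
In Python, from station import robot gives the robot as it stands. The module is installed in compiled form; this text tells all that it offers.
- The arm moves only by the tool jog_arm, never from a script. Its argument "plan" is one flat list of numbers, 7 for each row, row after row: the closure, from 0 (fully open) to 1 (shut), then the shift along the tool's x, y, z in cm, then the turn, a rotation vector about the tool's x, y, z in degrees. In form: [jaw, tx, ty, tz, rx, ry, rz, jaw, tx, ty, tz, rx, ry, rz, ...]. A call has 1 to 12 rows; each row is the pose to reach, as a shift and turn from the pose commanded when the call began, along the tool's axes at that moment; what a row does not reach only later rows make up. A row lasts 1/10 s, in which the tool goes at most 50 mm and 8.59 degrees, less where a joint would pass 70% of its speed; a pose out of reach is approached as far as the arm can. A call with a gripper value outside its range is refused whole. The fingers move at their own pace and stop on an object; "grip_force" is the grip in N (left out, the last holds). Time passes only in rows, so rows that repeat a pose let the fingers close. It gives the time, the measured TCP pose, the force, the opening and the grip force at its end, in the units of the state.
- robot.get_state(): the state, without advancing time (a new reading comes with each control period).
- robot.grab_frame(name): name is "scene" or "top" or "wrist"; returns the picture (384x512x3 uint8, red, green, blue); there is no depth.
- robot.camera_model(name): a dict with "vertical_fov" (degrees; the focal length in pixels is half the picture's height over the tangent of half this angle, whatever the lens; pixels are square), "cx", "cy" (the principal point, pixels), "rvec" (rotation vector, rad) and "tvec" (3), from world to camera coordinates, as OpenCV has them. Camera axes: x right, y down, z forward; pixel columns grow to the right and rows downward; lengths in m; the calibration is good to about 2 mm. A picture is of the moment at which its call begins: read the wrist's pose just before it. camera_model takes no time and is no camera call; for the wrist camera it gives the pose at the moment of the call.
- robot.hand_in(): hands the job in; it is judged then, once.
The state is a dict: "time_s": time; "joint_positions": joint angles; "dq": joint speeds; "joint_efforts": joint torques, N m; "ee_pos": TCP position; "tcp_rot": TCP orientation; "contact_force": force on the tool from outside, world axes, zero at the start; "ft_torque": the same for the moment, N m; "grip_width": finger opening in m; "finger_force": force on a finger pad.
Only numpy, scipy, OpenCV 4.12 (cv2) and the standard library are available. Lean on these libraries where they do the work, as an engineer would, in place of code of your own. Each camera call takes 0.05 s, during which the arm holds its last target. There are 200 camera calls.

## Task

Take the loose parts tray by its upright fin and slide it, flat on the desk, into the bay in the foot of the tin case until it is fully home with its front flush with the case; then draw the bolt all the way across in front of it and let go. The bay's runners can be set across and have been left somewhat to one side or the other, so feel for the guide wall that sticks out at the left of the mouth and line the tray up against it gently: never force the tray against the case (keep it under about 20 N). Keep the tray level and leave the other things on the desk and on the case where they are.

Things in the scene. Friction and masses are not known exactly. Their poses are not given: they have to be found in the camera images.
- tray: Loose open steel tray lying on the desk, about 0.2 kg, some parts lying stuck in it. Pan 90 mm long (x) x 100 mm wide (y) x 28 mm high. Origin: centre of the pan's underside. +x points from the fin to the leading edge, which goes into the bay first; its two leading upright corners are rounded, radius 2 mm. z is up.
- fin (a point): Grasp point on the tray's upright fin: 69 mm behind the tray's origin (along its -x), 34 mm above the underside. The fin is an upright plate standing out from the middle of the tray's front wall: 44 mm long along x (45 to 89 mm behind the origin), 10 mm thick along y, from 8 to 46 mm above the underside. Pinch it from above across its thickness.
- case: Low tin case fixed to the desk, 260 mm wide, 120 mm deep, 60 mm high. Origin: middle of the foot of its front face, which looks towards the robot; +x points straight into the case, +y to the left seen from the robot, z up. The bay mouth in the front is 148 mm wide, 42 mm high, with the desk as its floor. Fully home, the tray's origin is 45 mm inside (x), its front flush with the face, the fin outside.
- mouth (a point): Middle of the bay mouth at desk level (same point as the case's origin). Inside, two rigid upright runners 26 mm high, 5 mm thick, square to the front, make a channel 103 mm wide, with a firm stop 90 mm in. The channel's centre line lies anywhere up to 16 mm left or right of this point, different each time and not reported. The right runner begins square and blunt at the face.
- guide (a point): Roughly the free end of the guide wall: the left runner sticks out 50 mm in front of the face; its inner side is the channel's left side, 51.5 mm left of the channel's centre line. This point is drawn for a channel in the middle of the case, so the real wall is up to 16 mm to either side of it. With the tray home, 46 mm are free between fin and guide wall: open the fingers only partly there.
- bolt (a joint): Sliding steel bolt on the front face right of the mouth, in m: 0 = drawn back (tip 70 mm right of the case's middle), 0.044 = fully across (tip 26 mm right of it), moving along the case's +y. Its bar is 10 mm thick, 12 to 22 mm above the desk, 2.5 mm in front of the face, so it passes only when the tray is home. Drags with about 1.5 N and stays where it is left.
- bolt_post (a point): Grasp point on the bolt's upright round post, diameter 12 mm, which stands 34 mm in front of the face, from 22 to 56 mm above the desk, this point at 44 mm; a 10 mm wide arm under it, 14 to 22 mm above the desk, joins it to the bar. It moves with the bolt.
- hull: White plastic ship hull, 160 x 46 x 38 mm, bystander. Origin under its centre.
- mast: Brown mast with two yards, 158 mm long, bystander.
- anchor: Small silver anchor casting, 50 mm long, 8 mm thick, lying towards the back of the case's top, 60 mm up; bystander.
- paint_jar: Paint jar, 40 mm wide, 50 mm high, bystander.
- glue: Glue bottle, 34 mm wide, 85 mm high, bystander.
- sanding_block: Wooden sanding block 70 x 35 x 25 mm, bystander.
Mind the look-alikes: they are no part of the job. There is more than one size of the tray; the job needs the smallest.

How it is judged (in metres and radians):
On the way, in this order (a step that is already met when the one before it is completed fails the run):
1. the tray's leading edge is inside the channel by 15 mm, down in the bay, bolt still drawn back (x of tray in the frame of case above -0.03 m and height (world z) of tray below 0.02 m and value of joint bolt below 0.006 m and y of tray in the frame of case between -0.0185 and 0.0185 m), for 0.1 s.
2. the tray is fully home and flat, bolt still drawn back (x of tray in the frame of case between 0.0415 and 0.048 m and y of tray in the frame of case between -0.0185 and 0.0185 m and angle between the x axis of tray and the x axis of case, either way round below 0.06 rad and height (world z) of tray below 0.004 m and angle between tray's own z axis and vertical below 0.06 rad and value of joint bolt below 0.006 m), for 0.2 s.
3. the bolt is across in front of the tray (x of tray in the frame of case between 0.0415 and 0.048 m and y of tray in the frame of case between -0.0185 and 0.0185 m and angle between the x axis of tray and the x axis of case, either way round below 0.06 rad and height (world z) of tray below 0.004 m and angle between tray's own z axis and vertical below 0.06 rad and value of joint bolt above 0.038 m), for 0.2 s.
At the end, for the whole second after the job is handed in: The tray lies flat on the desk in the bay, its front flush with the case's front (at most 3.5 mm out), within 18.5 mm of the case's middle and square to it (0.06 rad), at rest and released, and the bolt is across at 38 mm or more of its 44 mm (all of step 3 and linear speed of tray below 0.01 m/s and contact force between the fingers and tray below 0.1 N); the robot touches nothing.
It fails at once if the tray is pressed against the case or its runners with more than 24 N (contact force between tray and case above 24 N).
It fails at once if the tray is tipped more than 0.4 rad (angle between tray's own z axis and vertical above 0.4 rad).
It fails at once if a bystander (hull, mast, anchor, jar, glue bottle or sanding block) is moved more than 20 mm (distance of any of hull, mast, anchor, paint_jar, glue, sanding_block from where it was at the start of the episode above 0.02 m).
It also fails if it takes over 72 s, if anything falls off the work surface, if the arm or the gripper's body presses on something with over 40 N, if the wrist force passes 120 N, or if a joint passes its speed limit or range.

## Working session

There is one attempt and no reset: what is moved stays moved. The work goes in short steps, Python scripts to look and compute and a tool call to move; the robot and the scene stay as the last step left them, time stands still between calls to the robot, and variables do not carry over. Pictures are saved under pics/ and viewed, at most 10 in all, crops included, and the job is handed in when it is done.

Besides the shell and the picture viewer there is one more tool, called after "Call:" as name(argument=value, ...), one argument or row to a line, values as JSON. jog_arm: Moves the arm, as the interface text tells. Its arguments: {"type":"object","properties":{"plan":{"type":"array","items":{"type":"number"}},"grip_force":{"type":"number"}},"required":["plan"]}

```bash
mkdir -p pics
cat > h.py <<'E'
import numpy as np, cv2
from station import robot
def model(n):
    m=robot.camera_model(n); R=cv2.Rodrigues(np.array(m["rvec"],float))[0]; t=np.array(m["tvec"],float).ravel()
    f=192/np.tan(np.radians(m["vertical_fov"])/2); return R,t,f,m["cx"],m["cy"]
def world(n,u,v,z,M=None):
    R,t,f,cx,cy=M or model(n); d=R.T@np.array([(u-cx)/f,(v-cy)/f,1]); c=-R.T@t
    return (c+d*(z-c[2])/d[2]).round(4)
def pix(n,p,M=None):
    R,t,f,cx,cy=M or model(n); q=R@np.array(p)+t; return (f*q[:2]/q[2]+[cx,cy]).round(1)
def save(n,fn):
    im=robot.grab_frame(n)[:,:,::-1]; cv2.imwrite("pics/"+fn,im); return im
E
python3 - <<'E'
from h import *
a=save("top","top.png");b=save("scene","scene.png")
cv2.imwrite("pics/both.png",cv2.resize(a,(800,600)))
for n in("top","scene"):print(robot.camera_model(n))
print(robot.get_state())
E
```

```text
{'vertical_fov': 54.045013487212444, 'cx': 259.9548718648588, 'cy': 193.9203627739845, 'rvec': array([ 1.98590859, -2.22037737,  0.26192002]), 'tvec': array([0.05321329, 0.53646521, 0.95257035])}
{'vertical_fov': 56.02617687889806, 'cx': 253.71624293192005, 'cy': 189.4366347045787, 'rvec': array([ 2.08033293,  1.12346444, -0.49362584]), 'tvec': array([-0.29212934, -0.23403477,  1.37584864])}
{'time_s': 0.1, 'joint_positions': array([57.74870001, 27.37085967,  1.27998954, 89.17155303, -0.66002884,
       63.55869963, -4.76080209]), 'dq': array([-0.01690702, -0.07930101,  0.03033755, -0.06026766,  0.13141419,
       -0.08263258, -0.01262424]), 'joint_efforts': array([ 3.96364398e-03, -5.97773123e+01,  1.61360130e+00, -2.81956404e+01,
        1.28644813e-02,  5.04653261e-03,  2.27077356e-05]), 'ee_pos': array([ 0.29627482, -0.60591334,  0.23043328]), 'tcp_rot': array([[ 8.98342958e-01,  4.39294067e-01, -8.07497994e-04],
       [ 4.39294798e-01, -8.98341836e-01,  1.42388865e-03],
       [-9.99033948e-05, -1.63387001e-03, -9.99998660e-01]]), 'contact_force': array([-0.12673943,  0.25583478,  0.27291066]), 'ft_torque': array([-0.01053379,  0.03402084, -0.0145984 ]), 'finger_force': 0.0, 'grip_width': 0.0855156924398712}
```

View pics/both.png

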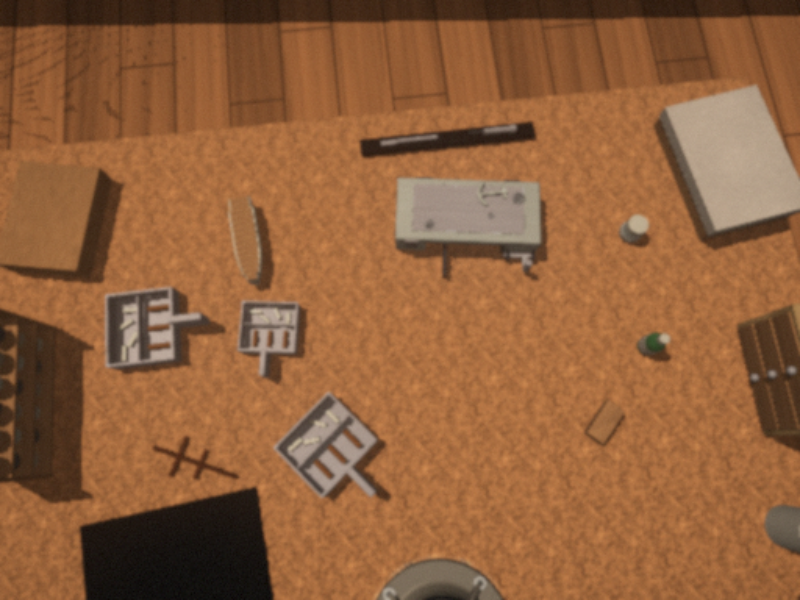

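View pics/scene.png

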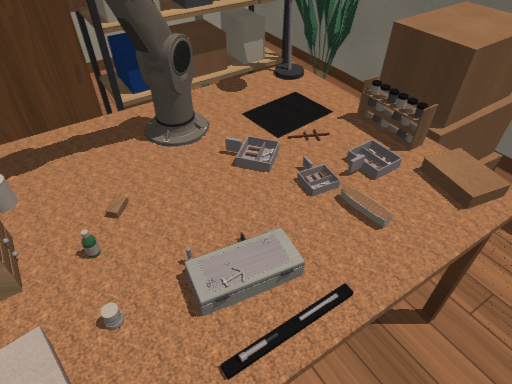

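The top view shows the smallest tray around (268,330) with its fin toward the robot, the case at (468,212), the guide wall at (446,262) and the bolt post at (528,266). I'll enlarge it for measurement.

Run:
```python
from h import *
a=cv2.imread("pics/top.png")
l=cv2.resize(a[180:250,140:210],(400,400),interpolation=cv2.INTER_CUBIC)  # 5.714x
r=cv2.resize(a[105:185,250:350],(400,320),interpolation=cv2.INTER_CUBIC) # 4x
c=np.zeros((400,800,3),np.uint8);c[:,:400]=l;c[:320,400:]=r
cv2.imwrite("pics/crop.png",c)
```

```text
(no output)
```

View pics/crop.png

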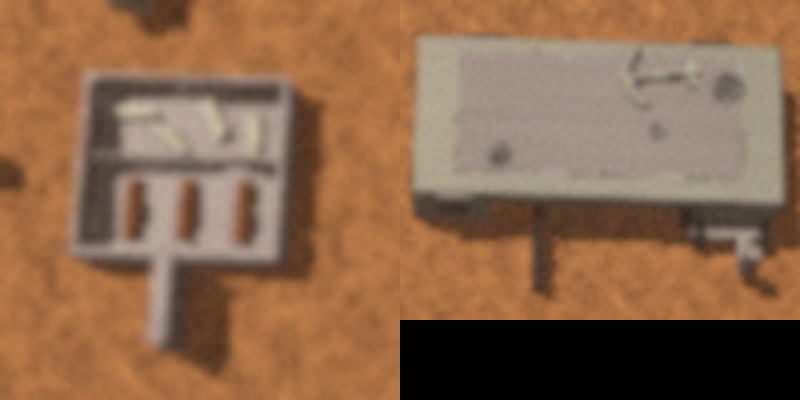

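The crop shows the tray rim corners, the fin end at (163,345), the case's top front edge from (415,192) to (785,205), the guide tip at (541,290) and the post near (749,238).

Run:
```python
from h import *
M=model("top")
L=lambda u,v,z:world("top",140+u/5.714-.4,180+v/5.714-.4,z,M)
Rr=lambda u,v,z:world("top",250+(u-400)/4-.4,105+v/4-.4,z,M)
for n,p in dict(TL=(85,75),TR=(292,80),BL=(72,257),BR=(280,265)).items(): print(n,L(*p,.028))
print("fin",L(168,262,.046),L(163,345,.046))
for n,p in dict(TL=(415,38),TR=(780,48),BL=(415,192),BR=(785,205)).items(): print(n,Rr(*p,.06))
print("guide",Rr(537,215,.026),Rr(542,290,.026)); print("post",Rr(749,238,.056))
```

```text
TL [0.583  0.2841 0.028 ]
TR [0.5693 0.184  0.028 ]
BL [0.4941 0.2946 0.028 ]
BR [0.4792 0.196  0.028 ]
fin [0.4835 0.2451 0.046 ] [0.4448 0.2497 0.046 ]
TL [ 0.7734 -0.0142  0.06  ]
TR [ 0.7373 -0.2711  0.06  ]
BL [ 0.6586 -0.0017  0.06  ]
BR [ 0.6209 -0.2554  0.06  ]
guide [ 0.6438 -0.0874  0.026 ] [ 0.5882 -0.0839  0.026 ]
post [ 0.6012 -0.2278  0.056 ]
```

Call:
jog_arm(
  plan=[0, 4, -3, 0, 0, 0, 4, 0, 8, -6, 0, 0, 0, 8, 0, 12, -9, 0, 0, 0, 12, 0, 16, -12, 0, 0, 0, 16, 0, 20, -15, 0, 0, 0, 20, 0, 24, -18, 0, 0, 0, 24, 0, 28, -21, 0, 0, 0, 28, 0, 32, -24, 0, 0, 0, 34, 0, 36, -27, 0, 0, 0, 34, 0, 39, -29.3, -1, 0, 0, 34, 0, 39, -29.3, -1, 0, 0, 34, 0, 39, -29.3, -1, 0, 0, 34],
)

```text
time_s: 1.3
ee_pos: [0.5183, -0.1711, 0.2411]
tcp_rot: [[0.991, -0.136, -0.0], [-0.136, -0.991, -0.0], [-0.0, 0.0, -1.0]]
contact_force: [-0.7, -1.3, -0.9]
grip_width: 0.0853
finger_force: 0.0
```

Run:
```python
from h import *
s=robot.get_state(); print(s["time_s"],s["ee_pos"],s["tcp_rot"])
im=save("wrist","w1.png"); M=model("wrist"); print(-M[0].T@M[1],M[0][2])
import pickle;pickle.dump(M,open("M1","wb"))
cv2.imwrite("pics/w1b.png",cv2.resize(im,(800,600),interpolation=cv2.INTER_CUBIC))
```

```text
1.3 [ 0.51833885 -0.17107975  0.24113171] [[ 9.90729096e-01 -1.35851976e-01 -3.15509005e-04]
 [-1.35852019e-01 -9.90729133e-01 -1.19726690e-04]
 [-2.96318856e-04  1.61479250e-04 -9.99999943e-01]]
[ 0.59401982 -0.1832005   0.38245163] [-0.29751946  0.0404095  -0.95386018]
```

View pics/w1b.png

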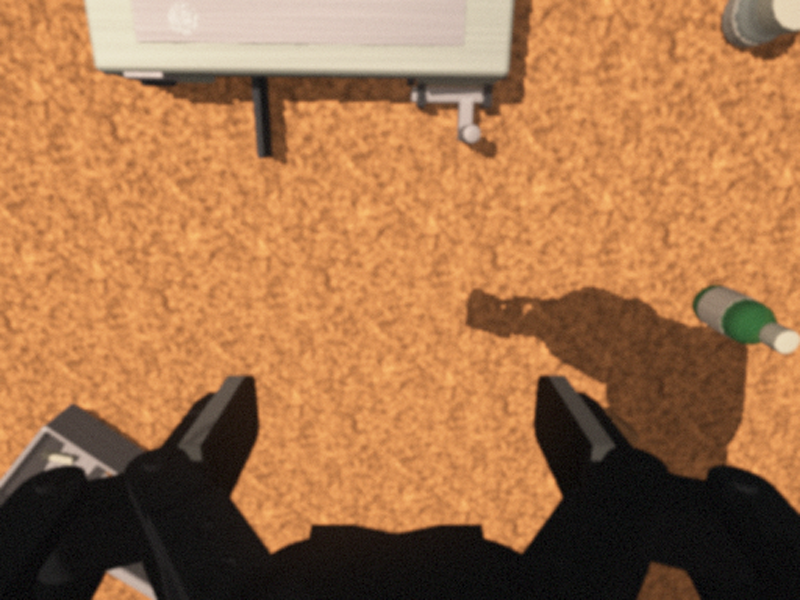

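The wrist view shows the case's top front edge from (97,69) to (507,76), the guide wall from (260,80) to (265,155), with its tip about x 258-271, and the post top at (471,133).

Run:
```python
from h import *
import pickle;M=pickle.load(open("M1","rb"))
k=.64
W=lambda u,v,z:world("wrist",u*k,v*k,z,M)
a,b=W(97,70,.06),W(507,76,.06);d=a-b
print(a,b,np.linalg.norm(d),np.degrees(np.arctan2(-d[0],d[1])))
th=np.arctan2(-d[0],d[1]);X=np.array([np.cos(th),np.sin(th)]);Y=np.array([-X[1],X[0]]);o=((a+b)/2)[:2]
print("o",o)
for n,p in dict(gb=(267,82,.026),gt=(271,153,.026),gtl=(258,155,.026),post=(471,133,.056)).items():
    q=W(*p);print(n,q,X@(q[:2]-o),Y@(q[:2]-o))
```

```text
[ 0.6597 -0.0057  0.06  ] [ 0.6215 -0.2571  0.06  ] 0.25428566613161663 -8.639951228027414
o [ 0.6406 -0.1314]
gb [ 0.6433 -0.1007  0.026 ] -0.0019425396937015906 0.030757219307642115
gt [ 0.5968 -0.0933  0.026 ] -0.04902651490213101 0.031087792403950647
gtl [ 0.5967 -0.0837  0.026 ] -0.05056753766586466 0.04056382790629311
post [ 0.5909 -0.2325  0.056 ] -0.033948276091708106 -0.10741887427450157
```

Call:
jog_arm(
  plan=[0, -1.2, -4.6, 0, 0, 0, 0, 0, -2.4, -9.2, 1, 0, 0, 0, 0, -3.6, -13.8, 2, 0, 0, 0, 0, -5, -18.4, 4, 0, 0, 0, 0, -6.2, -23, 6, 0, 0, 0, 0, -7.5, -27.6, 8, 0, 0, 0, 0, -8.7, -32.2, 10, 0, 0, 0, 0, -10, -36.8, 12, 0, 0, 0, 0, -11.2, -40.9, 13, 0, 0, 0, 0, -11.2, -40.9, 13, 0, 0, 0, 0, -11.2, -40.9, 13, 0, 0, 0],
)

```text
time_s: 2.45
ee_pos: [0.4636, 0.2481, 0.1105]
tcp_rot: [[0.99, -0.138, -0.001], [-0.138, -0.99, -0.001], [-0.001, 0.001, -1.0]]
contact_force: [-1.1, -1.5, 0.5]
grip_width: 0.0853
finger_force: 0.0
```

Run:
```python
from h import *
im=save("wrist","w2.png"); M=model("wrist")
import pickle;pickle.dump(M,open("M2","wb"))
cv2.imwrite("pics/w2b.png",cv2.resize(im,(800,600),interpolation=cv2.INTER_CUBIC))
```

```text
(no output)
```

View pics/w2b.png

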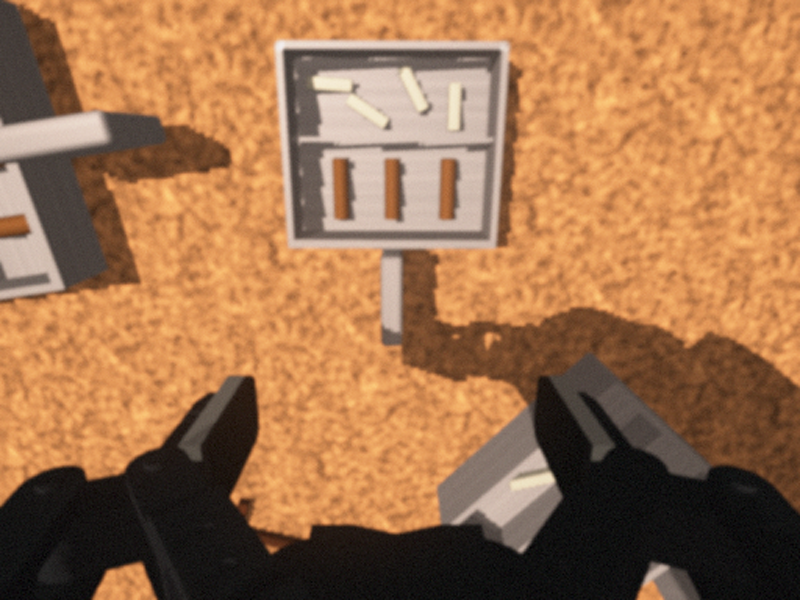

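The fin's top runs from (392,252) to (392,333), nearly in line with the tool. The large tray's corner is at (590,355), near the right finger.

Run:
```python
from h import *
import pickle;M=pickle.load(open("M2","rb"))
W=lambda u,v,z:world("wrist",u*.64,v*.64,z,M)
s=robot.get_state();R=s["tcp_rot"];p=s["ee_pos"]
for n,q in dict(finA=(392,253,.046),finB=(392,333,.046),TL=(278,43,.028),TR=(508,43,.028),BL=(291,246,.028),BR=(497,246,.028),big=(590,355,.03)).items():
    w=W(*q);print(n,w,(R.T@(w-p)*100).round(2))
```

```text
finA [0.4931 0.244  0.046 ] [ 2.9  -0.15  6.48]
finB [0.4552 0.2494 0.046 ] [-0.93 -0.15  6.49]
TL [0.5861 0.2798 0.028 ] [11.61 -5.    8.27]
TR [0.5725 0.183  0.028 ] [11.61  4.77  8.29]
BL [0.4991 0.2922 0.028 ] [ 2.82 -5.01  8.28]
BR [0.4854 0.1943 0.028 ] [2.83 4.88 8.29]
big [0.4224 0.1518 0.03  ] [-2.81  9.97  8.1 ]
```

Call:
jog_arm(
  plan=[0, 0.4, -0.1, 3, 0, 0, 0, 0, 0.4, -0.1, 6, 0, 0, 0, 0.3, 0.4, -0.1, 8, 0, 0, 0, 0.5, 0.4, -0.1, 9.5, 0, 0, 0, 0.7, 0.4, -0.1, 9.5, 0, 0, 0, 1, 0.4, -0.1, 9.5, 0, 0, 0, 1, 0.4, -0.1, 9.5, 0, 0, 0, 1, 0.4, -0.1, 9.5, 0, 0, 0, 1, 0.4, -0.1, 9.5, 0, 0, 0, 1, 0.4, -0.1, 9.5, 0, 0, 0],
  grip_force=40,
)

```text
time_s: 3.5
ee_pos: [0.4689, 0.2494, 0.0175]
tcp_rot: [[0.99, -0.138, 0.002], [-0.138, -0.99, 0.001], [0.002, -0.001, -1.0]]
contact_force: [0.0, -1.3, 6.7]
grip_width: 0.0096
finger_force: 43.6
```

Call:
jog_arm(
  plan=[1, 0.6, 1, -0.2, 0, 0, 0, 1, 1.8, 3.5, -0.2, 0, 0, 0, 1, 2.8, 7, -0.2, 0, 0, 0, 1, 3.6, 10.5, -0.2, 0, 0, 0, 1, 4.3, 14, -0.2, 0, 0, 0, 1, 4.7, 18, -0.2, 0, 0, 0.3, 1, 4.6, 22, -0.2, 0, 0, 0.8, 1, 4.4, 26, -0.2, 0, 0, 0.8, 1, 4.2, 30, -0.2, 0, 0, 0.8, 1, 3.9, 34, -0.2, 0, 0, 0.8, 1, 3.7, 37.4, -0.2, 0, 0, 0.8, 1, 3.7, 37.4, -0.2, 0, 0, 0.8],
)

```text
time_s: 4.7
ee_pos: [0.4503, -0.1329, 0.0182]
tcp_rot: [[0.987, -0.161, -0.002], [-0.161, -0.987, -0.003], [-0.002, 0.003, -1.0]]
contact_force: [-0.5, 0.3, -0.9]
grip_width: 0.0093
finger_force: 42.3
```

Run:
```python
from h import *
s=robot.get_state();print(s["ee_pos"],s["contact_force"],s["tcp_rot"])
im=save("wrist","w3.png"); M=model("wrist")
import pickle;pickle.dump(M,open("M3","wb"))
cv2.imwrite("pics/w3b.png",cv2.resize(im,(800,600),interpolation=cv2.INTER_CUBIC))
```

```text
[ 0.4503079  -0.13290779  0.01815931] [-0.52540313  0.26555707 -0.94288707] [[ 0.98692768 -0.16114825 -0.00223427]
 [-0.16115437 -0.98692496 -0.00289683]
 [-0.00173824  0.00321902 -0.99999331]]
```

View pics/w3b.png

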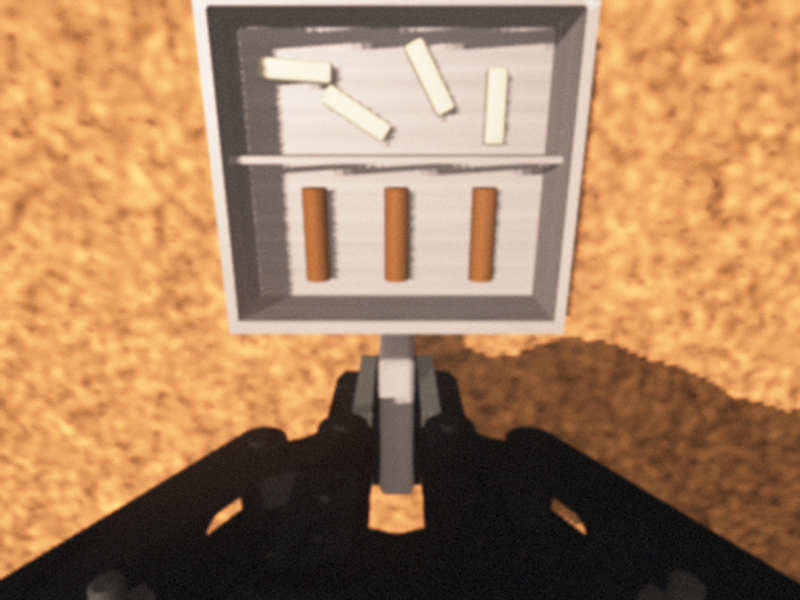

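The tray is square in the grip, with its rear rim corners at (232,332) and (565,332). The guide is out of view above.

Call:
jog_arm(
  plan=[1, 0, 0, 0, 0, 0, 0, 1, 0, 0, 0, 0, 0, 0],
)

```text
time_s: 4.95
ee_pos: [0.453, -0.1253, 0.0183]
tcp_rot: [[0.989, -0.15, 0.0], [-0.15, -0.989, 0.001], [-0.0, -0.001, -1.0]]
contact_force: [0.3, -1.4, -2.1]
grip_width: 0.0094
finger_force: 42.2
```

Run:
```python
from h import *
import pickle;M=pickle.load(open("M3","rb"))
s=robot.get_state();R=s["tcp_rot"];p=s["ee_pos"]
print(p,np.degrees(np.arctan2(R[1,0],R[0,0])),s["contact_force"])
W=lambda u,v,z:world("wrist",u*.64,v*.64,z,M)
for q in((196,4),(600,4),(231,332),(566,332)):
    w=W(*q,.029);print(w,(R.T@(w-p)*100).round(2))
X=np.array([np.cos(np.radians(-8.8)),np.sin(np.radians(-8.8))]);Y=np.array([-X[1],X[0]]);o=np.array([.639,-.1314])
t=p[:2]+.068*R[:2,0]-o;print("tray in case",X@t,Y@t)
a=save("top","top2.png")[105:235,225:355];cv2.imwrite("pics/top2c.png",cv2.resize(a,(600,600),interpolation=cv2.INTER_CUBIC))
```

```text
[ 0.4529947  -0.12527674  0.01831522] -8.63551607071441 [ 0.3347502  -1.44406961 -2.09231565]
[ 0.5659 -0.0994  0.029 ] [10.77 -4.25 -1.07]
[ 0.5506 -0.196   0.029 ] [10.71  5.53 -1.07]
[ 0.4814 -0.0856  0.029 ] [ 2.21 -4.35 -1.07]
[ 0.4658 -0.1835  0.029 ] [ 2.14  5.56 -1.07]
tray in case -0.11675276460770398 -0.0222097826538977
```

View pics/top2c.png

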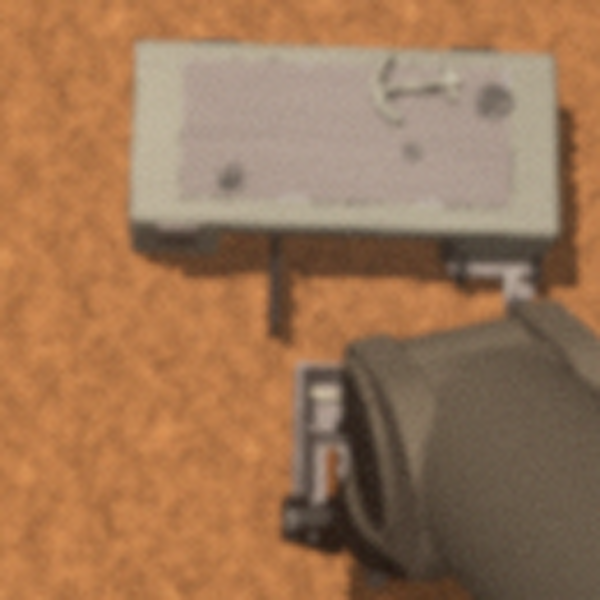

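Call:
jog_arm(
  plan=[1, 0.5, 0, 0.05, 0, 0, 0.2, 1, 1.2, 0, 0.1, 0, 0, 0.2, 1, 2, 0, 0.1, 0, 0, 0.2, 1, 2.8, 0, 0.1, 0, 0, 0.2, 1, 3.6, 0, 0.1, 0, 0, 0.2, 1, 4.2, 0, 0.1, 0, 0, 0.2, 1, 4.5, 0, 0.1, 0, 0, 0.2, 1, 4.5, 0, 0.1, 0, 0, 0.2, 1, 4.5, 0, 0.1, 0, 0, 0.2],
)

```text
time_s: 5.9
ee_pos: [0.498, -0.133, 0.0176]
tcp_rot: [[0.988, -0.155, 0.0], [-0.155, -0.988, -0.0], [0.0, 0.0, -1.0]]
contact_force: [-2.9, 0.5, 4.7]
grip_width: 0.0096
finger_force: 43.3
```

Call:
jog_arm(
  plan=[1, 0, -0.1, 0, 0, 0, 0, 1, 0, -0.2, 0, 0, 0, 0, 1, 0, -0.3, 0, 0, 0, 0, 1, 0, -0.3, 0, 0, 0, 0, 1, 0, -0.3, 0, 0, 0, 0],
)

```text
time_s: 6.4
ee_pos: [0.4987, -0.1303, 0.0175]
tcp_rot: [[0.988, -0.155, 0.002], [-0.155, -0.988, -0.0], [0.002, -0.0, -1.0]]
contact_force: [0.4, -2.4, 3.2]
grip_width: 0.0091
finger_force: 42.8
```

Call:
jog_arm(
  plan=[1, 0, -0.05, 0, 0, 0, 0, 1, 0, -0.1, 0, 0, 0, 0, 1, 0, -0.15, 0, 0, 0, 0, 1, 0, -0.15, 0, 0, 0, 0],
)

```text
time_s: 6.8
ee_pos: [0.4983, -0.1289, 0.0175]
tcp_rot: [[0.988, -0.156, 0.001], [-0.156, -0.988, -0.0], [0.001, 0.0, -1.0]]
contact_force: [1.0, -3.5, 4.1]
grip_width: 0.0088
finger_force: 43.1
```

Call:
jog_arm(
  plan=[1, 0, -0.05, 0, 0, 0, 0, 1, 0, -0.1, 0, 0, 0, 0, 1, 0, -0.1, 0, 0, 0, 0],
)

```text
time_s: 7.1
ee_pos: [0.4983, -0.1281, 0.0175]
tcp_rot: [[0.988, -0.156, 0.0], [-0.156, -0.988, -0.0], [0.0, 0.0, -1.0]]
contact_force: [0.4, -3.2, 5.1]
grip_width: 0.0092
finger_force: 43.4
```

Call:
jog_arm(
  plan=[1, 0, -0.05, 0, 0, 0, 0, 1, 0, -0.1, 0, 0, 0, 0, 1, 0, -0.1, 0, 0, 0, 0],
)

```text
time_s: 7.4
ee_pos: [0.4983, -0.1273, 0.0175]
tcp_rot: [[0.988, -0.156, 0.0], [-0.156, -0.988, -0.001], [0.0, 0.001, -1.0]]
contact_force: [-0.1, -4.7, 5.1]
grip_width: 0.0092
finger_force: 43.5
```

Call:
jog_arm(
  plan=[1, 0, -0.05, 0, 0, 0, 0, 1, 0, -0.1, 0, 0, 0, 0, 1, 0, -0.1, 0, 0, 0, 0],
)

```text
time_s: 7.7
ee_pos: [0.4984, -0.1264, 0.0175]
tcp_rot: [[0.988, -0.156, -0.0], [-0.156, -0.988, -0.001], [0.0, 0.001, -1.0]]
contact_force: [-0.3, -4.5, 5.7]
grip_width: 0.0094
finger_force: 43.5
```

Run:
```python
from h import *
s=robot.get_state();R=s["tcp_rot"];print(s["ee_pos"],s["contact_force"],s["ft_torque"],np.degrees(np.arctan2(R[1,0],R[0,0])))
```

```text
[ 0.49839155 -0.12635843  0.01750251] [-0.25135052 -4.52626626  5.74110778] [-0.99130636 -0.04908411 -0.15747978] -8.98648554127404
```

Call:
jog_arm(
  plan=[1, 0, 0, -0.1, 0, 0, 0, 1, 0, 0, -0.1, 0, 0, 0],
)

```text
time_s: 7.9
ee_pos: [0.4975, -0.1248, 0.0178]
tcp_rot: [[0.988, -0.155, -0.002], [-0.155, -0.988, 0.001], [-0.002, -0.001, -1.0]]
contact_force: [-0.6, -0.7, -1.2]
grip_width: 0.0094
finger_force: 42.4
```

Call:
jog_arm(
  plan=[1, 0, -0.05, 0, 0, 0, 0, 1, 0, -0.1, 0, 0, 0, 0, 1, 0, -0.1, 0, 0, 0, 0],
)

```text
time_s: 8.2
ee_pos: [0.4982, -0.1243, 0.018]
tcp_rot: [[0.988, -0.155, -0.001], [-0.155, -0.988, 0.001], [-0.001, -0.0, -1.0]]
contact_force: [0.1, 0.0, -1.9]
grip_width: 0.009
finger_force: 42.2
```

Call:
jog_arm(
  plan=[1, 0, -0.05, 0, 0, 0, 0, 1, 0, -0.1, 0, 0, 0, 0, 1, 0, -0.1, 0, 0, 0, 0],
)

```text
time_s: 8.5
ee_pos: [0.4988, -0.1237, 0.0183]
tcp_rot: [[0.988, -0.155, -0.0], [-0.155, -0.988, 0.0], [-0.0, -0.0, -1.0]]
contact_force: [0.1, 0.5, -2.4]
grip_width: 0.0095
finger_force: 42.2
```

Call:
jog_arm(
  plan=[1, 0, -0.05, 0, 0, 0, 0, 1, 0, -0.1, 0, 0, 0, 0, 1, 0, -0.1, 0, 0, 0, 0],
)

```text
time_s: 8.8
ee_pos: [0.499, -0.1228, 0.0183]
tcp_rot: [[0.988, -0.155, 0.0], [-0.155, -0.988, 0.0], [0.0, -0.0, -1.0]]
contact_force: [-0.1, 0.1, -2.3]
grip_width: 0.0094
finger_force: 42.2
```

Call:
jog_arm(
  plan=[1, 0, -0.05, 0, 0, 0, 0, 1, 0, -0.1, 0, 0, 0, 0, 1, 0, -0.1, 0, 0, 0, 0],
)

```text
time_s: 9.1
ee_pos: [0.4991, -0.1218, 0.0183]
tcp_rot: [[0.988, -0.155, 0.0], [-0.155, -0.988, 0.0], [0.0, -0.0, -1.0]]
contact_force: [-0.5, 0.3, -1.7]
grip_width: 0.0093
finger_force: 42.2
```

Call:
jog_arm(
  plan=[1, 0, -0.05, 0, 0, 0, 0, 1, 0, -0.1, 0, 0, 0, 0, 1, 0, -0.1, 0, 0, 0, 0],
)

```text
time_s: 9.4
ee_pos: [0.4993, -0.1208, 0.0183]
tcp_rot: [[0.988, -0.155, 0.0], [-0.155, -0.988, 0.0], [0.0, -0.0, -1.0]]
contact_force: [-0.4, -0.3, -1.9]
grip_width: 0.0096
finger_force: 42.2
```

Run:
```python
from h import *
im=save("wrist","w4.png"); M=model("wrist")
import pickle;pickle.dump(M,open("M4","wb"))
cv2.imwrite("pics/w4b.png",cv2.resize(im[:220],(800,344),interpolation=cv2.INTER_CUBIC))
```

```text
(no output)
```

View pics/w4b.png

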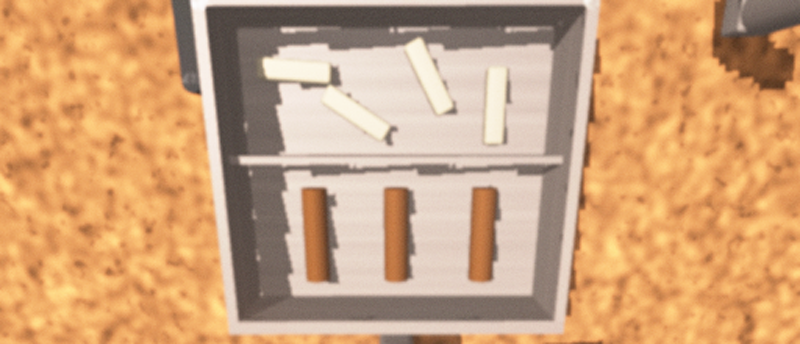

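The guide wall now shows at (172–200, 0–90), right against the tray's left rim, so contact is about to happen.

Call:
jog_arm(
  plan=[1, 0, -0.05, 0, 0, 0, 0, 1, 0, -0.1, 0, 0, 0, 0, 1, 0, -0.1, 0, 0, 0, 0],
)

```text
time_s: 9.75
ee_pos: [0.4994, -0.1199, 0.0183]
tcp_rot: [[0.988, -0.155, -0.0], [-0.155, -0.988, -0.0], [0.0, 0.0, -1.0]]
contact_force: [-0.7, 0.5, -2.4]
grip_width: 0.0097
finger_force: 42.2
```

Call:
jog_arm(
  plan=[1, 0, -0.05, 0, 0, 0, 0, 1, 0, -0.05, 0, 0, 0, 0],
)

```text
time_s: 9.95
ee_pos: [0.4994, -0.1196, 0.0183]
tcp_rot: [[0.988, -0.156, -0.0], [-0.156, -0.988, -0.0], [-0.0, 0.0, -1.0]]
contact_force: [-1.0, -1.0, -1.8]
grip_width: 0.0091
finger_force: 42.3
```

Call:
jog_arm(
  plan=[1, 0, -0.05, 0, 0, 0, 0, 1, 0, -0.1, 0, 0, 0, 0, 1, 0, -0.1, 0, 0, 0, 0],
)

```text
time_s: 10.25
ee_pos: [0.4992, -0.1191, 0.0183]
tcp_rot: [[0.988, -0.157, -0.001], [-0.157, -0.988, -0.001], [-0.001, 0.001, -1.0]]
contact_force: [-2.1, -3.6, -0.3]
grip_width: 0.0091
finger_force: 42.5
```

Call:
jog_arm(
  plan=[1, 0, -0.05, 0, 0, 0, 0, 1, 0, -0.05, 0, 0, 0, 0],
)

```text
time_s: 10.45
ee_pos: [0.4991, -0.1189, 0.0183]
tcp_rot: [[0.988, -0.157, -0.001], [-0.157, -0.988, -0.001], [-0.001, 0.001, -1.0]]
contact_force: [-1.3, -3.7, -1.0]
grip_width: 0.0094
finger_force: 42.6
```

Run:
```python
from h import *
s=robot.get_state();R=s["tcp_rot"];print(s["ee_pos"],s["contact_force"],s["ft_torque"],np.degrees(np.arctan2(R[1,0],R[0,0])))
```

```text
[ 0.49913848 -0.11888839  0.01827263] [-1.31977941 -3.70372139 -0.99539195] [-1.01403619  0.52578838 -0.34173051] -9.025813202700615
```

Call:
jog_arm(
  plan=[1, 0, 0.15, 0, 0, 0, 0, 1, 0, 0.28, 0, 0, 0, 0, 1, 0.4, 0.28, 0, 0, 0, 0, 1, 0.9, 0.28, 0, 0, 0, 0, 1, 1.4, 0.28, 0, 0, 0, 0, 1, 1.9, 0.28, 0, 0, 0, 0, 1, 2.3, 0.28, 0, 0, 0, 0, 1, 2.6, 0.28, 0, 0, 0, 0, 1, 2.9, 0.28, 0, 0, 0, 0, 1, 3.2, 0.28, 0, 0, 0, 0, 1, 3.5, 0.28, 0, 0, 0, 0, 1, 3.5, 0.28, 0, 0, 0, 0],
)

```text
time_s: 11.65
ee_pos: [0.5344, -0.1262, 0.0184]
tcp_rot: [[0.988, -0.155, 0.001], [-0.155, -0.988, -0.0], [0.001, -0.0, -1.0]]
contact_force: [-0.2, -0.2, -1.9]
grip_width: 0.0093
finger_force: 42.2
```

Call:
jog_arm(
  plan=[1, 0.3, 0, 0, 0, 0, 0, 1, 0.6, 0, 0, 0, 0, 0, 1, 0.9, 0, 0, 0, 0, 0, 1, 1.2, 0, 0, 0, 0, 0, 1, 1.5, 0, 0, 0, 0, 0, 1, 1.8, 0, 0, 0, 0, 0, 1, 2.1, 0, 0, 0, 0, 0, 1, 2.4, 0, 0, 0, 0, 0, 1, 2.7, 0, 0, 0, 0, 0, 1, 3, 0, 0, 0, 0, 0, 1, 3, 0, 0, 0, 0, 0],
)

```text
time_s: 12.75
ee_pos: [0.5641, -0.1308, 0.0184]
tcp_rot: [[0.988, -0.155, 0.001], [-0.155, -0.988, 0.0], [0.001, -0.0, -1.0]]
contact_force: [-0.7, 0.1, -1.6]
grip_width: 0.0095
finger_force: 42.2
```

Call:
jog_arm(
  plan=[1, 0.3, 0, 0, 0, 0, 0, 1, 0.6, 0, 0, 0, 0, 0, 1, 0.9, 0, 0, 0, 0, 0, 1, 1.2, 0, 0, 0, 0, 0, 1, 1.5, 0, 0, 0, 0, 0, 1, 1.8, 0, 0, 0, 0, 0, 1, 2.1, 0, 0, 0, 0, 0, 1, 2.4, 0, 0, 0, 0, 0, 1, 2.7, 0, 0, 0, 0, 0, 1, 3, 0, 0, 0, 0, 0, 1, 3, 0, 0, 0, 0, 0],
)

```text
time_s: 13.85
ee_pos: [0.5937, -0.1355, 0.0184]
tcp_rot: [[0.988, -0.155, 0.001], [-0.155, -0.988, 0.0], [0.001, -0.0, -1.0]]
contact_force: [0.6, 0.5, -2.4]
grip_width: 0.0093
finger_force: 42.2
```

Call:
jog_arm(
  plan=[1, 0.3, 0, 0, 0, 0, 0, 1, 0.6, 0, 0, 0, 0, 0, 1, 0.9, 0, 0, 0, 0, 0, 1, 1.2, 0, 0, 0, 0, 0, 1, 1.4, 0, 0, 0, 0, 0, 1, 1.6, 0, 0.05, 0, 0, 0, 1, 1.7, 0, 0.05, 0, 0, 0, 1, 1.7, 0, 0.05, 0, 0, 0],
)

```text
time_s: 14.65
ee_pos: [0.61, -0.1381, 0.0178]
tcp_rot: [[0.988, -0.155, 0.0], [-0.155, -0.988, -0.0], [0.0, 0.0, -1.0]]
contact_force: [0.4, 0.5, -1.8]
grip_width: 0.0094
finger_force: 42.3
```

Call:
jog_arm(
  plan=[1, 0.1, 0, 0, 0, 0, 0, 1, 0.2, 0, 0, 0, 0, 0, 1, 0.3, 0, 0, 0, 0, 0, 1, 0.3, 0, 0, 0, 0, 0],
)

```text
time_s: 15.05
ee_pos: [0.6131, -0.1386, 0.0178]
tcp_rot: [[0.988, -0.155, 0.0], [-0.155, -0.988, -0.0], [0.0, -0.0, -1.0]]
contact_force: [-0.7, -0.3, -1.4]
grip_width: 0.0091
finger_force: 42.3
```

Call:
jog_arm(
  plan=[1, 0.1, 0, 0, 0, 0, 0, 1, 0.2, 0, 0, 0, 0, 0, 1, 0.2, 0, 0, 0, 0, 0],
)

```text
time_s: 15.35
ee_pos: [0.615, -0.1389, 0.0178]
tcp_rot: [[0.988, -0.155, 0.0], [-0.155, -0.988, 0.0], [0.0, -0.0, -1.0]]
contact_force: [0.6, 0.6, -3.2]
grip_width: 0.009
finger_force: 42.3
```

Call:
jog_arm(
  plan=[1, 0.1, 0, 0, 0, 0, 0, 1, 0.2, 0, 0, 0, 0, 0, 1, 0.2, 0, 0, 0, 0, 0],
)

```text
time_s: 15.65
ee_pos: [0.617, -0.1392, 0.0178]
tcp_rot: [[0.988, -0.155, 0.0], [-0.155, -0.988, -0.0], [0.0, -0.0, -1.0]]
contact_force: [-0.4, -0.3, -1.5]
grip_width: 0.0096
finger_force: 42.3
```

Call:
jog_arm(
  plan=[1, 0.1, 0, 0, 0, 0, 0, 1, 0.2, 0, 0, 0, 0, 0, 1, 0.2, 0, 0, 0, 0, 0],
)

```text
time_s: 15.95
ee_pos: [0.6176, -0.1395, 0.0177]
tcp_rot: [[0.988, -0.155, -0.003], [-0.155, -0.988, -0.0], [-0.002, 0.0, -1.0]]
contact_force: [-4.8, 0.3, 0.6]
grip_width: 0.0095
finger_force: 42.9
```

Call:
jog_arm(
  plan=[1, 0, 0, 0.1, 0, 0, 0, 1, 0, 0, 0.1, 0, 0, 0, 0.65, 0, 0, 0.1, 0, 0, 0, 0.65, 0, 0, 0.1, 0, 0, 0, 0.65, 0, 0, 0.1, 0, 0, 0, 0.65, 0, 0, 0.1, 0, 0, 0],
)

```text
time_s: 16.55
ee_pos: [0.6192, -0.1395, 0.0168]
tcp_rot: [[0.988, -0.155, 0.001], [-0.155, -0.988, 0.0], [0.001, -0.0, -1.0]]
contact_force: [0.1, 0.4, 0.0]
grip_width: 0.03
finger_force: 0.0
```

Call:
jog_arm(
  plan=[0.65, 0, 0, -1.5, 0, 0, 0, 0.65, 0, 0, -5, 0, 0, 0, 0.65, 0, 0, -9, 0, 0, 0, 0.65, -2, 2, -13, 0, 0, 0, 0.65, -5, 5, -14, 0, 0, 0, 0.65, -5, 7.8, -14, 0, 0, 0, 0.65, -5, 7.8, -14, 0, 0, 0, 0.65, -5, 7.8, -14, 0, 0, 0, 0.65, -5, 7.8, -14, 0, 0, 0],
)

```text
time_s: 17.45
ee_pos: [0.5579, -0.2075, 0.1572]
tcp_rot: [[0.988, -0.154, 0.001], [-0.154, -0.988, 0.001], [0.001, -0.001, -1.0]]
contact_force: [0.1, 0.1, -0.2]
grip_width: 0.0298
finger_force: 0.0
```

Run:
```python
from h import *
im=save("wrist","w5.png"); M=model("wrist")
import pickle;pickle.dump(M,open("M5","wb"))
cv2.imwrite("pics/w5b.png",cv2.resize(im,(800,600),interpolation=cv2.INTER_CUBIC))
```

```text
(no output)
```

View pics/w5b.png

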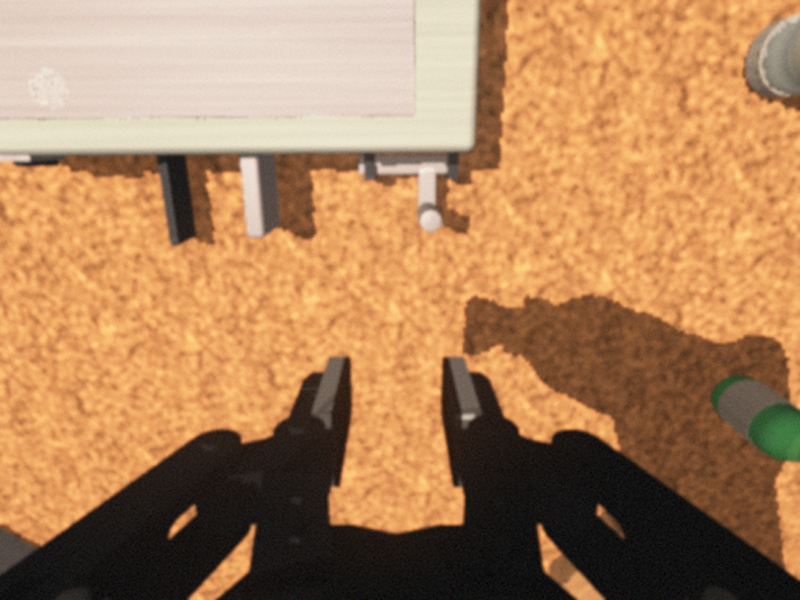

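The fin stands out from under the case, with its end at (257,235), and the guide is to its left. The bolt post's top is at (431,216).

Run:
```python
from h import *
import pickle;M=pickle.load(open("M5","rb"))
W=lambda u,v,z:world("wrist",u*.64,v*.64,z,M)
s=robot.get_state();R=s["tcp_rot"];p=s["ee_pos"];print(p)
for n,q in dict(post=(431,217,.056),finend=(255,235,.046),edgeR=(473,151,.06),edgeL=(100,156,.06)).items():
    w=W(*q);print(n,w,(R.T@(w-p)*100).round(2))
```

```text
[ 0.55791106 -0.20725095  0.15695901]
post [ 0.5941 -0.2311  0.056 ] [ 3.94  1.81 10.1 ]
finend [ 0.5972 -0.137   0.046 ] [ 2.8  -7.54 11.1 ]
edgeR [ 0.6232 -0.255   0.06  ] [7.18 3.72 9.69]
edgeL [ 0.6483 -0.0768  0.06  ] [  6.93 -14.27   9.71]
```

Call:
jog_arm(
  plan=[0.65, 2, 1, 1, 0, 0, 0, 0.65, 3.9, 1.8, 4, 0, 0, 0, 0.65, 3.9, 1.8, 8, 0, 0, 0, 0.65, 3.9, 1.8, 11, 0, 0, 0, 0.65, 3.9, 1.8, 13, 0, 0, 0, 0.65, 3.9, 1.8, 13, 0, 0, 0, 1, 3.9, 1.8, 13, 0, 0, 0, 1, 3.9, 1.8, 13, 0, 0, 0, 1, 3.9, 1.8, 13, 0, 0, 0],
  grip_force=30,
)

```text
time_s: 18.4
ee_pos: [0.594, -0.2311, 0.0277]
tcp_rot: [[0.988, -0.154, 0.002], [-0.154, -0.988, 0.001], [0.002, -0.001, -1.0]]
contact_force: [1.6, 4.5, -5.4]
grip_width: 0.0107
finger_force: 29.7
```

Call:
jog_arm(
  plan=[1, 0, -0.4, 0, 0, 0, 0, 1, 0, -1, 0, 0, 0, 0, 1, 0, -1.6, 0, 0, 0, 0, 1, 0, -2.2, 0, 0, 0, 0, 1, 0, -2.8, 0, 0, 0, 0, 1, 0, -3.4, 0, 0, 0, 0, 1, 0, -4, 0, 0, 0, 0, 1, 0, -4.3, 0, 0, 0, 0, 1, 0, -4.5, 0, 0, 0, 0, 1, 0, -4.5, 0, 0, 0, 0, 1, 0, -4.5, 0, 0, 0, 0],
)

```text
time_s: 19.5
ee_pos: [0.6005, -0.1874, 0.0274]
tcp_rot: [[0.988, -0.155, 0.001], [-0.155, -0.988, 0.0], [0.001, -0.0, -1.0]]
contact_force: [-1.1, -0.1, 5.1]
grip_width: 0.0107
finger_force: 30.9
```

Call:
jog_arm(
  plan=[1, 0, -0.15, 0, 0, 0, 0, 1, 0, -0.25, 0, 0, 0, 0, 1, 0, -0.25, 0, 0, 0, 0],
)

```text
time_s: 19.8
ee_pos: [0.6005, -0.1874, 0.0274]
tcp_rot: [[0.988, -0.157, 0.0], [-0.157, -0.988, -0.002], [0.001, 0.002, -1.0]]
contact_force: [-0.7, -5.7, 5.9]
grip_width: 0.0109
finger_force: 30.9
```

Call:
jog_arm(
  plan=[1, 0, 0.2, 0, 0, 0, 0, 0.65, 0, 0.2, 0, 0, 0, 0, 0.65, 0, 0.2, 0, 0, 0, 0, 0.65, 0, 0.2, 0, 0, 0, 0, 0.65, 0, 0.2, -2, 0, 0, 0, 0.65, 0, 0.2, -5, 0, 0, 0, 0.65, 0, 0.2, -9, 0, 0, 0, 0.65, -4, 0.2, -13, 0, 0, 0, 0.65, -7, 0.2, -13, 0, 0, 0, 0.65, -7, 0.2, -13, 0, 0, 0, 0.65, -7, 0.2, -13, 0, 0, 0],
)

```text
time_s: 20.9
ee_pos: [0.5306, -0.1767, 0.157]
tcp_rot: [[0.988, -0.155, 0.0], [-0.155, -0.988, -0.0], [0.0, 0.0, -1.0]]
contact_force: [1.2, 0.3, -0.5]
grip_width: 0.0303
finger_force: 0.0
```

Run:
```python
from h import *
im=save("wrist","w6.png"); M=model("wrist")
cv2.imwrite("pics/w6b.png",cv2.resize(im,(800,600),interpolation=cv2.INTER_CUBIC))
```

```text
(no output)
```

View pics/w6b.png

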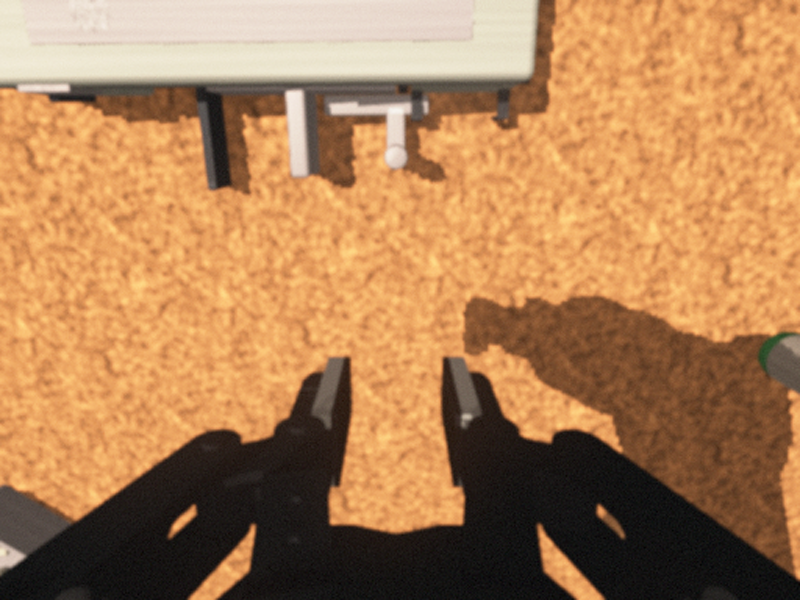

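The bolt bar now lies across to the fin (tip at about (326,105), post at (396,157)). The tray front is under the case edge and the gripper is clear.

```bash
python3 -c "
from station import robot
print(robot.hand_in())"
```

```text
the job is handed in; nothing more can be done
None
```

The smallest tray is fully home in the bay with its front flush, and the bolt is drawn across to its end stop. The gripper is released and clear, and the job was handed in at about 21 s; no verdict was shown.

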